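# Two-button insulation test of a glass insulator

### The arm

A 6-joint arm with a two-finger parallel gripper is mounted at the origin on the work surface. World frame = base frame: x ahead of the robot, y to its left, z up, the work surface at z = 0. Lengths are in m, angles in rad, forces in N, time in s.
With the tool pointing down it reaches from about 0.375 to 0.9 m from the base axis. Payload 3.1 kg.
Tool frame: the origin (TCP) lies where the fingers leave the gripper's body, on its centre line; the fingertips stand manip.finger_overhang ahead of it and the grasp point (between the pads) lies 51 mm ahead of it (manip.finger_overhang is the distance from the TCP to the fingertips, in m); z points along the fingers, y is the line along which they close (so a half turn about z gives the same grasp; the last joint's range is limited). The gripper opens to 87 mm and grips with 3 to 60 N. Pads are 19 mm wide; open, the fingers measure 117 mm over their backs; the gripper's body (75 mm by 190 mm) begins 51 mm behind the grasp point.
Start: joints at [1.085, 0.527, 1.433, -0, 1.181, -0.178], TCP at [0.189, 0.596, 0.292] pointing down, gripper open.
Joint ranges: [-3.08, 3.08], [-0.75, 2.2], [0.22, 2.44], [-1.43, 4.57], [0, 2.65], [-2.85, 2.85]. Speed limits (rad/s): [2.79, 2.79, 3.14, 3.14, 3.14, 3.14].

### API

Orientations are given as a rotation vector (axis times angle).
In Python, from bench import manip, imaging, get_time_s, get_qpos, get_joint_velocities, get_joint_efforts, get_ee_pos, get_orientation, get_wrist_force, get_wrist_torque, get_opening, get_gripper_force gives the robot as it stands. Calls block until the motion is done:
- manip.move_ptp(position, orientation): joint-space move of the TCP to a pose.
- manip.movel(position, rot=None, speed=0.15, until_force=None): straight line of the TCP; rot=None keeps the orientation; speed is the mean speed in m/s. With until_force (N) it stops when the force on the tool has changed by that much, and returns True; else False.
- manip.move_joints(angles): joint-space move.
- manip.move_gripper(opening, strength=None): finger opening in m; strength is the grip in N (None keeps the last); returns when the fingers have stopped.
- manip.sleep(seconds).
- manip.inverse_kinematics(position, orientation): joint angles nearest the present ones, or None.
- imaging.capture(name): name is "scene" or "top"; returns the picture (400x640x3 uint8, red, green, blue); there is no depth.
- imaging.get_calibration(name): a dict with "K" (3x3 intrinsics, pixels), "R" (3x3) and "t" (3): a world point X has camera coordinates R X + t. Camera axes: x right, y down, z forward; pixel columns grow to the right and rows downward; lengths in m; the calibration is good to about 2 mm. A picture is of the moment at which its call begins. get_calibration takes no time and is no camera call.
A pose or a line that the arm cannot do raises manip.MotionError and nothing moves.
- manip.hand_in(): hands the job in; it is judged then, once.
Trained networks look in the newest picture that a camera, given by its name, has taken for a name from the list of things; names that differ only in an ending like _2 or _b are one class to them, and where a whole thing is asked for, a point or a joint stands for the part that bears it (a point fixed in the world has none). Each returns a list of dicts, best first, with "confidence" (0 to 1); they miss things now and then, are a little off and sometimes report something else, mostly with a low value. They report only what shows in the picture. A call takes as long as a camera call. They do not tell look-alikes from the thing itself.
- imaging.masks_of(thing, camera): "region" (400x640 bool, what is visible of it) and "box" ([left, top, width, height] in pixels, round what is visible of it).
- imaging.place_of(thing, camera): "uv" ([column, row] in pixels: a listed point, or the origin of a listed thing).
Readings, each from a call of its own:
- get_time_s(): time.
- get_qpos(): joint angles.
- get_joint_velocities(): joint speeds.
- get_joint_efforts(): joint torques, N m.
- get_ee_pos(): TCP position.
- get_orientation(): TCP orientation.
- get_wrist_force(): force on the tool from outside, world axes, zero at the start.
- get_wrist_torque(): the same for the moment, N m.
- get_opening(): finger opening in m.
- get_gripper_force(): force on a finger pad.
Only numpy, scipy, OpenCV 4.12 (cv2) and the standard library are available. Lean on these libraries where they do the work, as an engineer would, in place of code of your own. Each camera call takes 0.05 s, during which the arm holds its last target. There are 200 camera calls.

### The job

Test the glass insulator standing in the bench tester: with a fingertip, push the raised contact arm down until it rests on the insulator's crown, then press the tester's two round test buttons together, one fingertip on each, and hold both fully down until the meter needle has climbed to the far end of its scale. Then let both buttons come up together and wait, clear of the tester, until the needle has fallen back to its start, leaving the contact arm down. Everything is only pushed or pressed: pick nothing up, leave the insulators where they stand and do not press the mushroom-headed stop button.

Things in the scene. Friction and masses are not known exactly. Their poses are not given: they have to be found in the camera images.
- tester: Grey bench insulation tester, fixed: 240 (its x) by 340 (its y) by 60 mm high, flat panel on top. Origin: centre of the underside; x runs from the front edge (robot side) to the rear, y left, z up. On the panel: two test buttons front left, meter behind them; stop button front right, insulator in its cup behind it; knob and terminals between, up to 18 mm high.
- test_left_top (a point): Centre of the top face of the left test button: a flat black round cap 28 mm across, standing 14 mm above the panel (74 mm above the table) in a steel collar 40 mm across and 6 mm high. Its axes are the tester's; it moves down with the button.
- test_right_top (a point): The same for the right test button, an identical cap 60 mm from the left one, centre to centre, along the tester's y axis.
- test_left (a joint): Travel of the left test button in m: 0 up, 0.006 fully down. A spring holds it up; it starts to move at about 1.2 N and is fully down at 4 N, and comes up when released.
- test_right (a joint): The same for the right test button.
- needle (a joint): Meter needle, rad: 0 at its start (left end of the scale), 1.4 at the far (right) end. Black, 62 mm long, over the white dial under the meter's clear window (housing 104 by 134 mm, top 18 mm above the panel). It climbs slowly, end to end in about 4 s, while both test buttons are fully down, and falls back within 2 s when either comes up.
- contact_arm (a joint): Angle of the contact arm in rad: 0 when it lies level with its stud on the insulator's crown, about 0.8 when well raised. It stays where it is left; friction in its pivot takes about 1 N at the finger plate to overcome.
- contact_hinge (a point): Pivot of the contact arm, on a black post behind the insulator, 163 mm above the table. The arm, a flat brass bar 13 mm wide and 6 mm thick, reaches from here towards the tester's front (-x); a stud under it, 60 mm from the pivot, meets the crown; it ends in a black finger plate, 104 mm from the pivot. The free end rises as it opens.
- finger_plate (a point): Centre of the top face of the black finger plate at the contact arm's free end, 32 mm along the arm by 30 mm wide, 6 mm thick; this point is 88 mm along the arm from the pivot and 3 mm above its centre line. Moves with the arm.
- specimen_mid (a point): Middle (42 mm up) of the insulator under test: green glass, 62 mm across, 85 mm tall, standing loose in a shallow brass cup on the panel; its crown is 149 mm above the table, under the contact arm's stud. z is its upright axis.
- stop (a joint): Travel of the stop button in m, 0 up, 0.005 down. It must stay up.
- stop_top (a point): Top centre of the stop button: a grey mushroom head 42 mm across, 24 mm above the panel, at the panel's front right.
- ins_a_mid (a point): Middle of a loose amber glass insulator, 80 mm across and 103 mm tall, standing on the table beside the tester.
- ins_b_mid (a point): Middle of a loose white porcelain insulator, 90 mm across and 92 mm tall, standing on the table beside the tester.
- ins_c_mid (a point): Middle of a loose green glass insulator, 62 mm across and 85 mm tall, standing on the table beside the tester.
Mind the look-alikes: they are no part of the job. Leave any pink or red look-alike of the part that bears specimen_mid alone.

How it is judged:
On the way, in this order (a step that is already met when the one before it is completed fails the run):
1. the contact arm is down on the insulator's crown and the test buttons are still up (value of joint contact_arm below 0.06 rad and value of joint each of test_left, test_right below 0.002 m), for 0.1 s.
2. both test buttons are held down by the fingers, with the needle at the far end of its scale (value of joint needle above 1.25 rad and value of joint each of test_left, test_right above 0.0042 m and contact force between the fingers and test_left above 0.5 N and contact force between the fingers and test_right above 0.5 N), for 0.2 s.
At the end, for the whole second after the job is handed in: Both buttons were held down by the fingers, contact arm down, with the needle past 1.25 rad; now the buttons are up within 1 mm, the needle within 0.12 rad of its start, the arm within 0.06 rad of the crown, and the insulator stands upright within 12 mm of its start (value of joint contact_arm below 0.06 rad and value of joint each of test_left, test_right, stop below 0.001 m and value of joint needle below 0.12 rad and distance of specimen_mid from where it was at the start of the episode below 0.012 m and angle between specimen_mid's own z axis and vertical below 0.1 rad); the robot touches nothing.
It fails at once if one test button is pressed fully down while the other is not yet pressed ((value of joint test_left above 0.0048 m and value of joint test_right below 0.0012 m) or (value of joint test_right above 0.0048 m and value of joint test_left below 0.0012 m)).
It fails at once if the test is run with the contact arm off the crown (value of joint contact_arm above 0.1 rad and value of joint needle above 0.2 rad).
It fails at once if the stop button is pressed (value of joint stop above 0.002 m).
It fails at once if the insulator under test is lifted, tipped or pushed out of its cup (distance of specimen_mid from where it was at the start of the episode above 0.015 m or angle between specimen_mid's own z axis and vertical above 0.25 rad).
It fails at once if a bystander insulator is moved or lifted (distance of any of ins_a_mid, ins_b_mid, ins_c_mid from where it was at the start of the episode above 0.025 m).
It also fails if it takes over 45 s, if anything falls off the work surface, if the arm or the gripper's body presses on something with over 40 N, if the wrist force passes 120 N, or if a joint passes its speed limit or range.

## Working session

There is one attempt and no reset: what is moved stays moved. The work goes in short steps, each a Python script; the robot and the scene stay as the last script left them, time stands still between calls to the robot, and variables do not carry over. Pictures are saved under pics/ and viewed, at most 10 in all, crops included, and the job is handed in when it is done.

```bash
mkdir -p pics; ls; python3 - <<'E'
from bench import manip, imaging, get_opening, get_orientation
import cv2,numpy as np
print(manip.finger_overhang,get_opening(),get_orientation())
for c in("scene","top"):
    im=imaging.capture(c); cv2.imwrite(f"pics/{c}0.png",im[:,:,::-1])
    k=imaging.get_calibration(c); C=-k["R"].T@k["t"]; print(c,C.round(3),k["K"][0,0])
    for n in "tester test_left_top test_right_top contact_hinge finger_plate specimen_mid stop_top ins_a_mid ins_b_mid ins_c_mid".split():
        print(n,[(np.round(d["uv"],1).tolist(),round(d["confidence"],2)) for d in imaging.place_of(n,c)])
E
```

```text
pics
0.0697 0.08721112625306637 [-4.81497839e-01 -3.10376192e+00  3.04907209e-03]
scene [1.025 0.18  0.912] 411.84457505006344
tester [([277.5, 229.0], 0.95)]
test_left_top [([328.2, 204.8], 0.6), ([227.9, 202.5], 0.58), ([402.9, 243.5], 0.54)]
test_right_top [([306.8, 194.6], 0.55)]
contact_hinge [([326.4, 206.3], 0.3)]
finger_plate [([218.1, 173.1], 0.62)]
specimen_mid [([228.7, 202.1], 0.94), ([276.7, 144.2], 0.84), ([197.3, 169.4], 0.61), ([373.7, 293.6], 0.58), ([332.5, 207.1], 0.43)]
stop_top [([252.7, 176.9], 0.7), ([175.4, 205.1], 0.69)]
ins_a_mid [([405.6, 239.0], 0.85)]
ins_b_mid [([372.2, 290.8], 0.63)]
ins_c_mid [([173.6, 201.0], 0.74), ([372.5, 292.7], 0.63)]
top [0.325 0.055 1.113] 438.94248166752345
tester [([356.5, 183.4], 0.87)]
test_left_top [([310.0, 200.9], 0.46)]
test_right_top [([338.0, 204.6], 0.48)]
contact_hinge [([414.7, 134.0], 0.76)]
finger_plate [([415.9, 159.7], 0.78)]
specimen_mid [([461.0, 221.2], 0.96), ([408.2, 171.8], 0.65), ([398.3, 276.1], 0.63), ([240.5, 181.1], 0.41)]
stop_top [([398.6, 210.7], 0.69), ([416.3, 159.5], 0.36)]
ins_a_mid [([236.6, 182.4], 0.64)]
ins_b_mid [([258.3, 134.7], 0.72)]
ins_c_mid [([463.6, 175.5], 0.63)]
```

```bash
python3 - <<'E'
import cv2
a=cv2.imread("pics/top0.png")[80:320,200:500]; cv2.imwrite("pics/topc.png",cv2.resize(a,(750,600),interpolation=cv2.INTER_CUBIC))
a=cv2.imread("pics/scene0.png")[110:350,150:450]; cv2.imwrite("pics/scenec.png",cv2.resize(a,(750,600),interpolation=cv2.INTER_CUBIC))
E
```

```text
(no output)
```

View pics/topc.png

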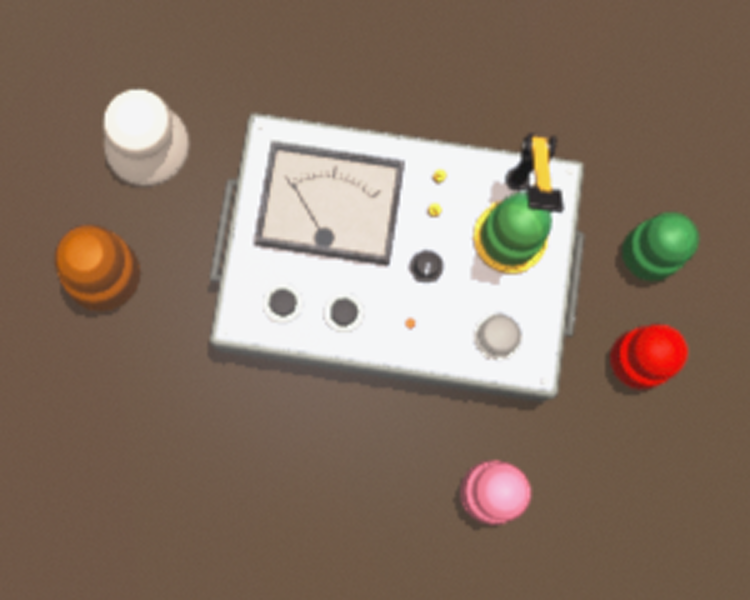

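View pics/scenec.png

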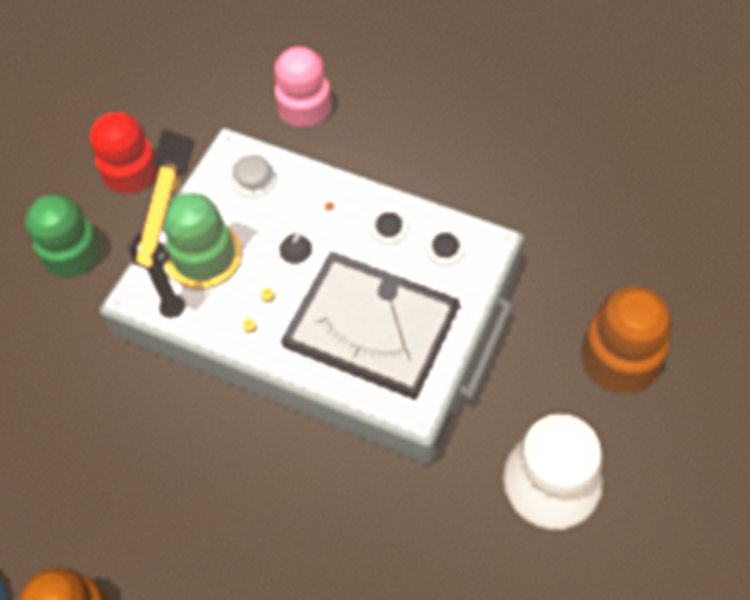

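The top view shows the test buttons at about (313,201) and (338,205), the stop at (400,214), the finger plate at (418,160) and the hinge at about (416,135). The scene view confirms the raised arm, with its plate at about (220,172). Next I'll turn these into positions.

```bash
cat > h.py <<'E'
import cv2,numpy as np
from bench import imaging
def ray(c,uv):
    k=imaging.get_calibration(c); C=-k["R"].T@k["t"]
    d=k["R"].T@np.linalg.inv(k["K"])@[uv[0],uv[1],1]; return C,d/np.linalg.norm(d)
def atz(c,uv,z):
    C,d=ray(c,uv); return C+d*(z-C[2])/d[2]
def tri(u1,u2):
    A=[];b=[]
    for c,u in(("top",u1),("scene",u2)):
        C,d=ray(c,u); P=np.eye(3)-np.outer(d,d); A.append(P); b.append(P@C)
    x,*_=np.linalg.lstsq(np.vstack(A),np.hstack(b),rcond=None)
    return x,[np.linalg.norm(P@x-q) for P,q in zip(A,b)]
def dark(im,uv,r=7,th=110):
    u,v=map(int,np.round(uv)); g=im[v-r:v+r+1,u-r:u+r+1].max(2).astype(float)
    w=np.clip(th-g,0,None); yy,xx=np.mgrid[-r:r+1,-r:r+1]
    return [u+(w*xx).sum()/w.sum(), v+(w*yy).sum()/w.sum()]
E
python3 - <<'E'
from h import *
t=cv2.imread("pics/top0.png");s=cv2.imread("pics/scene0.png")
L=dark(t,(313,201));R=dark(t,(337.6,204.8));Ls=dark(s,(328,208));Rs=dark(s,(305.6,199.7))
print(L,R,Ls,Rs)
for n,a,b in(("L",L,Ls),("R",R,Rs)): print(n,atz("top",a,.074).round(4),atz("scene",b,.074).round(4),tri(a,b))
l=(atz("top",L,.074)+atz("scene",Ls,.074))/2;r=(atz("top",R,.074)+atz("scene",Rs,.074))/2
print("dist",np.linalg.norm(l-r),"yaw",np.arctan2(-(l-r)[0],(l-r)[1]))
for n,c,uv in(("corners FL","top",(285.5,217)),("FR","top",(421.5,236)),("RL","top",(300.5,127)),("RR","top",(432,145))): print(n,atz(c,uv,.06).round(4))
print("stop",atz("top",(399.6,213.8),.084),atz("scene",(251,179),.084))
print("plate",tri((415.9,159.7),(218.1,173.1)),tri((418,159.7),(219.5,170.5)))
print("hinge top",atz("top",(414.7,134),.163),atz("top",(416,137),.163),"scene",atz("scene",(210,210),.163))
print("spec crown",atz("top",(409,164),.149))
for n,c,uv,z in(("A","top",(236,184),.05),("B","top",(257,134),.046),("C","top",(463.6,178),.042),("red","top",(460,222),.042),("pink","top",(398,277),.042)):print(n,atz(c,uv,z).round(3))
E
```

```text
[np.float64(312.14666666666665), np.float64(200.96666666666667)] [np.float64(337.0736842105263), np.float64(205.2157894736842)] [np.float64(327.9512428298279), np.float64(207.4359464627151)] [np.float64(305.3364238410596), np.float64(199.08609271523179)]
L [0.5122 0.0748 0.074 ] [0.5182 0.0733 0.074 ] (array([0.5137093 , 0.0736884 , 0.06696932]), [np.float64(0.001300671218592849), np.float64(0.0013006712185929317)])
R [0.5023 0.0149 0.074 ] [0.5091 0.0146 0.074 ] (array([0.50387594, 0.01378052, 0.06564147]), [np.float64(0.0008122806721815998), np.float64(0.0008122806721815835)])
dist 0.06005814375919746 yaw -0.15854100634210935
corners FL [0.4748 0.1393 0.06  ]
FR [ 0.4313 -0.1879  0.06  ]
RL [0.7036 0.1064 0.06  ]
RR [ 0.6585 -0.2218  0.06  ]
stop [ 0.48107566 -0.13252681  0.084     ] [ 0.49284288 -0.12874693  0.084     ]
plate (array([ 0.5785638 , -0.14939881,  0.21249937]), [np.float64(0.002969953596141915), np.float64(0.002969953596141441)]) (array([ 0.5757982 , -0.14936296,  0.21883631]), [np.float64(8.485883047912718e-05), np.float64(8.485883047879522e-05)])
hinge top [ 0.65145508 -0.15677231  0.163     ] [ 0.64440038 -0.15947324  0.163     ] scene [ 0.64225971 -0.15570616  0.163     ]
spec crown [ 0.58524291 -0.14478821  0.149     ]
A [0.558 0.265 0.05 ]
B [0.689 0.217 0.046]
C [ 0.579 -0.302  0.042]
red [ 0.468 -0.287  0.042]
pink [ 0.334 -0.132  0.042]
```

```bash
cat >> h.py <<'E'
yaw=-.142
ROT=[-np.pi*np.sin(-yaw/2),-np.pi*np.cos(yaw/2),0]
H=np.array([.645,-.157]); U=np.array([-np.cos(yaw),-np.sin(yaw)])
E
python3 - <<'E'
from h import *
from bench import *
fo=manip.finger_overhang
def p(th,dz=0):
    d=.092*np.cos(th)-.003*np.sin(th)-.0095; z=.163+.092*np.sin(th)+.003*np.cos(th)
    return [*(H+U*d),z+fo+dz]
manip.move_gripper(0,5)
manip.move_ptp(p(.8,.06),ROT)
print(get_time_s(),get_ee_pos(),get_wrist_force())
manip.movel(p(.85,.005),speed=.1)
for th in np.arange(.75,.1,-.15): manip.movel(p(th),speed=.08); print(round(th,2),np.round(get_wrist_force(),1))
manip.movel(p(.08),speed=.04)
print(manip.movel(p(0,-.005),speed=.02,until_force=6),get_ee_pos()[2]-fo,get_wrist_force(),get_time_s())
manip.movel(p(0,.08),speed=.12)
manip.move_ptp([.42,.0,.3],ROT)
manip.move_gripper(.045,20)
print(get_time_s(),get_opening())
for c in("scene","top"): cv2.imwrite(f"pics/{c}1.png",cv2.resize(imaging.capture(c)[100:300,170:490,::-1],(800,500)))
E
```

```text
5.6083 [ 0.59320193 -0.14868659  0.36070817] [ 0.12887546 -0.83195155 -0.01180663]
0.75 [-0.6  0.4 -0.8]
0.6 [-1.  -0.6  0. ]
0.45 [ 0.4 -0.3  0.5]
0.3 [ 1.  -0.3  0.3]
0.15 [-0.1  0.2  0.4]
True 0.16640980655141946 [-0.18709644  1.01765812  4.81588788] 8.65
11.2917 0.044552799336952734
```

View pics/scene1.png

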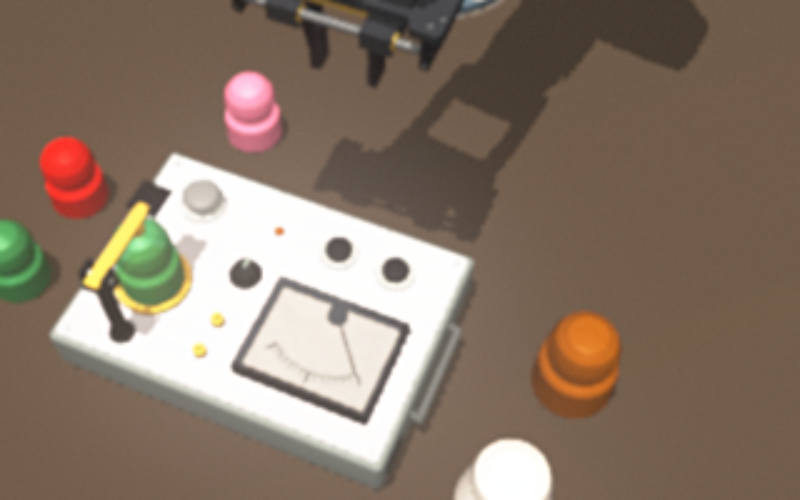

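The scene view shows the arm lying on the crown (plate at about (150,195)), and the stop height of 0.166 matches a level arm. The buttons are untouched and the specimen is upright. Next, the buttons.

```bash
python3 - <<'E'
from h import *
from bench import *
fo=manip.finger_overhang
M=[.5104,.0443]
manip.move_ptp([*M,.12+fo],ROT)
manip.movel([*M,.079+fo],speed=.08)
print(get_ee_pos(),get_wrist_force(),get_opening(),get_time_s())
r=manip.movel([*M,.0655+fo],speed=.015,until_force=16)
print(r,get_ee_pos()[2]-fo,get_wrist_force(),get_time_s())
manip.sleep(.5)
print(get_ee_pos()-np.array([*M,fo]),get_wrist_force(),get_wrist_torque())
cv2.imwrite("pics/scene2.png",cv2.resize(imaging.capture("scene")[100:300,170:490,::-1],(800,500)))
E
```

```text
[0.51053337 0.04410799 0.14914388] [ 0.37295204 -0.83538681  0.25854881] 0.04493868598219894 12.7
True 0.06855892368233556 [-0.67856925 -0.14194229  6.79878549] 13.4333
[2.18466367e-04 2.38850752e-05 6.86238262e-02] [-0.18817144 -0.67442675  8.03450754] [-0.02429919  0.15785826  0.00026796]
```

View pics/scene2.png

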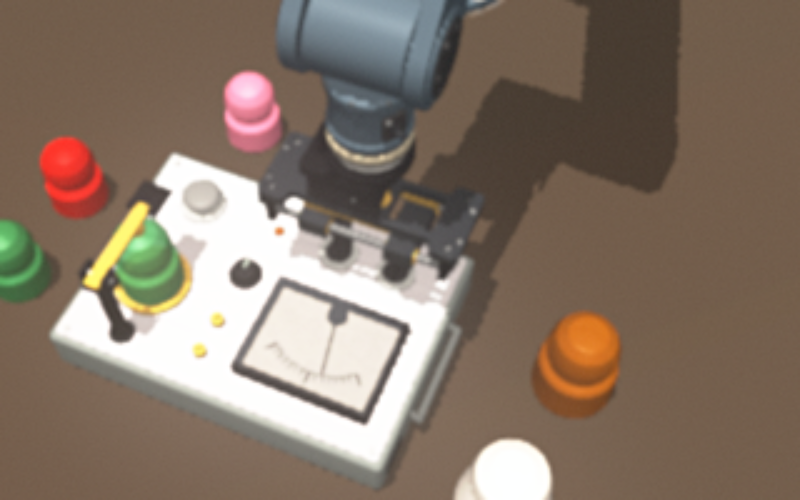

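Both fingertips are on the buttons, and the needle has already climbed to mid-scale with its tip at (323,375). I'll press slightly firmer and hold.

```bash
python3 - <<'E'
from h import *
from bench import *
fo=manip.finger_overhang
M=[.5104,.0443]
manip.movel([*M,.0677+fo],speed=.01,until_force=12)
manip.sleep(4.5)
print(get_ee_pos()[2]-fo,get_wrist_force(),get_time_s())
cv2.imwrite("pics/scene3.png",cv2.resize(imaging.capture("scene")[100:300,170:490,::-1],(800,500)))
E
```

```text
0.0684073031631456 [-1.27847524  0.14019925  7.79193909] 18.7333
```

View pics/scene3.png

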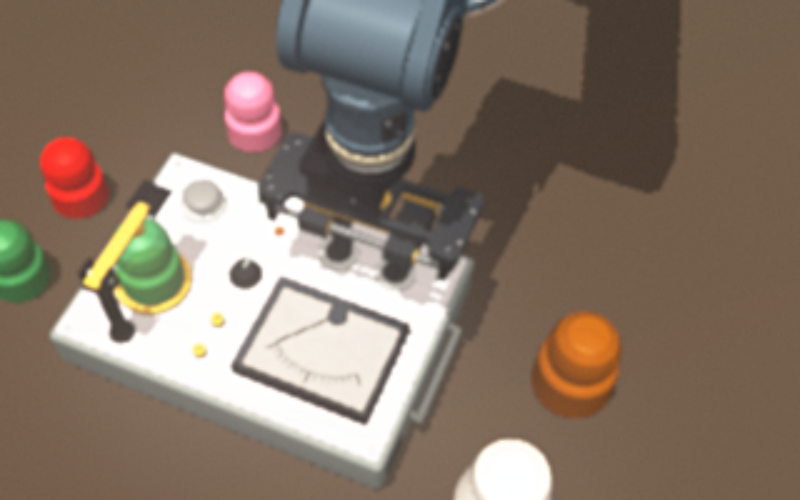

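The needle is at the far end, with its tip at (268,347) on the last mark. I'll release both buttons evenly and back off.

```bash
python3 - <<'E'
from h import *
from bench import *
fo=manip.finger_overhang
manip.sleep(.3)
M=[.5104,.0443]
manip.movel([*M,.15+fo],speed=.1)
manip.move_ptp([.42,.0,.3],ROT)
manip.sleep(3)
print(get_time_s(),get_wrist_force())
cv2.imwrite("pics/scene4.png",cv2.resize(imaging.capture("scene")[100:300,170:490,::-1],(800,500)))
E
```

```text
23.6417 [ 0.40203533 -0.56855293 -1.10095712]
```

View pics/scene4.png

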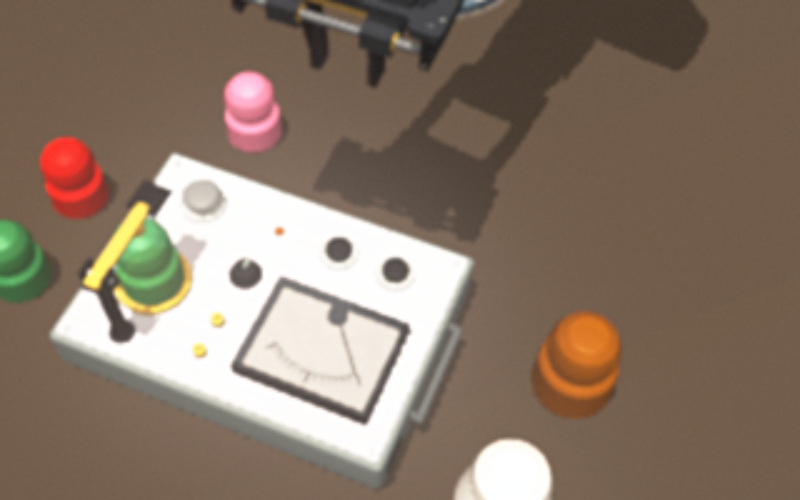

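The needle is back at its start (tip at (360,383)), the buttons are up, the arm is still down and the gripper is clear of everything.

```bash
python3 -c "
from bench import manip
print(manip.hand_in())"
```

```text
the job is handed in; nothing more can be done
None
```

The insulator test was carried out and handed in at about 24 s: in the pictures the contact arm came down on the crown, both buttons were held until the needle reached the far end, and after release it fell back to its start with the arm still down; no verdict was returned.

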